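Clamp the culture dish on the shaker

ROBOT

A 6-joint arm with a two-finger parallel gripper is mounted at the origin on the work surface; the furniture and walls round the work are solid. World frame = base frame: x ahead of the robot, y to its left, z up, the work surface at z = 0. Lengths are in m, angles in rad, forces in N, time in s.
With the tool pointing down it reaches from about 0.3 to 0.85 m from the base axis. Payload 5.4 kg.
Tool frame: the origin (TCP) lies at the centre of the arm's flange, where the gripper is bolted on; the fingertips stand 173 mm ahead of it and the grasp point (between the pads) lies 155 mm ahead of it; z points along the fingers, y is the direction in which the jaws open and shut (so a half turn about z gives the same grasp; the last joint's range is limited). The gripper opens to 85 mm and grips with 20 to 120 N. Pads are 22 mm wide; open, the fingers measure 114 mm over their backs; the gripper's body (76 mm by 85 mm) begins 54 mm behind the grasp point. The pads swing forward as they close: fully open they stand 13 mm farther back than shut.
Start: joints at [-1.444, 0.158, 1.597, -0, 1.386, -0.21], TCP at [0.19, -0.543, 0.405] pointing down, gripper open.
Joint ranges: [-2.91, 2.91], [-0.94, 2.29], [0.18, 2.7], [-1.29, 4.43], [0.17, 2.64], [-3, 3]. Speed limits (rad/s): [2.57, 2.57, 3.14, 3.14, 3.14, 3.14].

INTERFACE

Orientations are given as a rotation vector (axis times angle).
In Python, from station import manip, imaging, finder gives the robot as it stands.
- The arm moves only by the tool servo_tool, never from a script. Its argument "deltas" is a list of rows, each a list of 2 entries, a list of its own where there are three numbers: the shift along the tool's x, y, z in m, then the turn about the tool's z in rad. A call has 1 to 20 rows; each row is the pose to reach, as a shift and turn from the pose commanded when the call began, along the tool's axes at that moment; what a row does not reach only later rows make up. A row lasts 1/8 s, in which the tool goes at most 62.5 mm and 10.7 degrees, less where a joint would pass 70% of its speed; a pose out of reach is approached as far as the arm can. A call with a gripper value outside its range is refused whole. "claw" is the closure, from -1 (fully open) to 1 (shut), set as the call begins (left out, the last holds). The fingers move at their own pace and stop on an object; "squeeze" is the grip in N (left out, the last holds). Time passes only in rows, so rows that repeat a pose let the fingers close. It gives the time, the measured TCP pose, the force and the opening at its end, in the units of the state.
- manip.observe(): the state, without advancing time (a new reading comes with each control period).
- imaging.read_camera(name): name is "side" or "top" or "wrist"; returns the picture (384x512x3 uint8, blue, green, red); there is no depth.
- imaging.camera_params(name): a dict with "fovy" (degrees; the focal length in pixels is half the picture's height over the tangent of half this angle, whatever the lens; pixels are square), "cx", "cy" (the principal point, pixels), "rvec" (rotation vector, rad) and "tvec" (3), from world to camera coordinates, as OpenCV has them. Camera axes: x right, y down, z forward; pixel columns grow to the right and rows downward; lengths in m; the calibration is good to about 2 mm. A picture is of the moment at which its call begins: read the wrist's pose just before it. camera_params takes no time and is no camera call; for the wrist camera it gives the pose at the moment of the call.
- manip.finish_job(): hands the job in, once; it reports no verdict.
Trained networks look in the newest picture that a camera, given by its name, has taken for a name from the list of things; names that differ only in an ending like _2 or _b are one class to them, and where a whole thing is asked for, a point or a joint stands for the part that bears it (a point fixed in the world has none). Each returns a list of dicts, best first, with "p" (0 to 1); they miss things now and then, are a little off and sometimes report something else, mostly with a low value. They report only what shows in the picture. A call takes as long as a camera call. They do not tell look-alikes from the thing itself.
- finder.regions_of(camera, target): "pixels" (384x512 bool, what is visible of it) and "centre" ([column, row] in pixels, amid what is visible of it).
- finder.place_of(camera, target): "centre" ([column, row] in pixels: a listed point, or the origin of a listed thing).
The state is a dict: "t": time; "q": joint angles; "dq": joint speeds; "joint_efforts": joint torques, N m; "position": TCP position; "eef_rot": TCP orientation; "ft_force": force on the tool from outside, world axes, zero at the start; "torque": the same for the moment, N m; "gripper_width": finger opening in m.
Only numpy, scipy, OpenCV 4.12 (cv2) and the standard library are available. Lean on these libraries where they do the work, as an engineer would, in place of code of your own. Each camera call takes 0.05 s, during which the arm holds its last target.

TASK

Make the dish on the shaker ready for shaking: push the clamp strap round on its post with a finger until it lies right across the dish and rests against its stop pin, and only then push the cam lever fully down over the strap so that the pad presses on the dish. Push gently, with the fingers only: grip or lift nothing, leave the dish in its place, do not disturb the things standing beside the shaker, and finish with the hand clear.

Things in the scene. Friction and masses are not known exactly. Their poses are not given: they have to be found in the camera images.
- shaker: Compact white orbital shaker, fixed, 150 x 190 mm, aluminium platform on top (56 mm above the table). Origin: centre of its underside; +x to its back, +y to its left, z up; the front with a small black knob faces -x. In this frame the dish is centred at (20, -5) mm, the clamp's upright post stands at (20, 65) mm, the strap's upright stop pin (10 mm thick, top at 98 mm) at (37.5, -66) mm.
- clamp_swing (a joint): Angle q of the strap about its vertical post, rad. 0: across the dish, along the shaker's -y, against its stop pin (end of travel); it grows as the strap swings open to the front, to 1.5 at most. Starts at 0.75 to 1.15. The strap points from the post along (-sin q, -cos q) in the shaker's frame. Friction only (0.5 N at the pin): stays where left.
- clamp_pivot (a point): Point on the axis of the post at the height of the strap's upper face, 95 mm above the table.
- strap_knob (a point): Centre of the top of the upright steel push pin at the strap's free end, 123 mm above the table. The pin is 13 mm thick, stands 29 mm above the strap, 135 mm from the post's axis. The strap is a flat aluminium bar, 24 mm wide, 8 mm thick, 148 mm long from the post's axis, upper face 93 to 95 mm above the table: fingertips 100 to 105 mm above the table push the pin alone.
- cam_lever (a joint): Angle of the black cam lever on top of the post, rad. 0: upright; grows as it goes down towards the strap's free end, in the strap's upright plane (it turns with the strap), to its stop at 1.45 (nearly level: fully down). Starts at 0.3 to 0.55. Friction only, about 2 N at its end: stays where it is left. Going down it lowers the strap by 8 mm, and the sprung pad presses the dish with a few N.
- lever_pivot (a point): Centre of the lever's level hinge pin, on the post's axis, 118 mm above the table.
- lever_grip: Origin: middle of the thicker end of the lever (20 mm wide, 12 mm thick, 24 mm long), 73 mm from the hinge pin; the lever's tip is 85 mm from the pin, and the shank 14 mm wide and 9 mm thick.
- strap: The clamp's strap with its push pin (see strap_knob). Origin: on the post's axis, 93 to 95 mm below the strap's upper face; -y points along the strap to its free end.
- press_pad: Black rubber pad bar under the strap, 14 x 80 x 6 mm, on two short spring pins, its middle 70 mm from the post; when the strap is across, it spans the dish rim, with a gap of 4 to 6 mm until the lever goes down. Origin: on the post's axis at table height.
- dish: Loose open glass petri dish with an amber layer, 68 mm in diameter, 14 mm high, lying on a thin rubber disc between four low black lugs on the shaker's platform (rim 72 mm above the table). Origin: centre of its underside.
- buffer_bottle: Bystander: white buffer bottle with a blue cap, 50 mm across and 100 mm high, loose, beside the shaker. Origin: centre of its underside.
- bench_timer: Bystander: small white bench timer, 62 x 62 x 20 mm, loose, beside the shaker. Origin: centre of its underside.
- small_beaker: Bystander: small beaker, 54 mm across and 60 mm high, loose, beside the shaker. Origin: centre of its underside.
- capped_vial: Bystander: vial with a black cap, 22 mm across and 54 mm high, loose, beside the shaker. Origin: centre of its underside.
Not all that is in view belongs to the job. There is more than one size of the dish; the job needs the smaller.

How it is judged:
By the outcome, as a careful person would: the job done as asked, in the order asked, and still so for the second after the job is handed in, with the robot touching nothing.
It also fails if it takes over 50 s, if anything falls off the work surface, if the arm or the gripper's body presses on something with over 40 N, if the wrist force passes 120 N, or if a joint passes its speed limit or range.

## Working session

There is one attempt and no reset: what is moved stays moved. The work goes in short steps, Python scripts to look and compute and a tool call to move; the robot and the scene stay as the last step left them, time stands still between calls to the robot, and variables do not carry over. Pictures are saved under pics/ and viewed, and the job is handed in when it is done.

Besides the shell and the picture viewer there is one more tool, called after ">>>" by a JSON object that holds its "fn" and its "kwargs". servo_tool: Moves the arm, as the interface text tells. Its arguments: {"type":"object","properties":{"deltas":{"type":"array"},"claw":{"type":"number"},"squeeze":{"type":"number"}},"required":["deltas"]}

```bash
ls; mkdir -p pics
cat > h.py <<'E'
import numpy as np, cv2
from station import manip, imaging, finder
def K(p):
    f=192/np.tan(np.radians(p["fovy"])/2); return np.array([[f,0,p["cx"]],[0,f,p["cy"]],[0,0,1.]])
def ray(cam,px):
    p=imaging.camera_params(cam);R=cv2.Rodrigues(np.array(p["rvec"],float))[0];t=np.array(p["tvec"],float).ravel()
    d=R.T@np.linalg.inv(K(p))@np.array([px[0],px[1],1.]);return -R.T@t,d
def atz(cam,px,z):
    c,d=ray(cam,px);return c+d*(z-c[2])/d[2]
def proj(cam,X):
    p=imaging.camera_params(cam);R=cv2.Rodrigues(np.array(p["rvec"],float))[0];t=np.array(p["tvec"],float).ravel()
    u=(K(p)@((R@np.atleast_2d(X).T)+t[:,None]));return (u[:2]/u[2]).T
def tri(c1,p1,c2,p2):
    a,d=ray(c1,p1);b,e=ray(c2,p2);d/=np.linalg.norm(d);e/=np.linalg.norm(e)
    s=np.linalg.lstsq(np.c_[d,-e],b-a,rcond=None)[0];A=a+d*s[0];B=b+e*s[1];return (A+B)/2,np.linalg.norm(A-B)
E
python3 - <<'E'
from h import *
np.set_printoptions(precision=4,suppress=True)
print(manip.observe())
for c in("side","top","wrist"):
    im=imaging.read_camera(c);cv2.imwrite(f"pics/{c}0.png",im);p=imaging.camera_params(c);print(c,p,ray(c,(256,192)))
for c in("side","top"):
    for n in("clamp_pivot","strap_knob","lever_pivot","lever_grip","shaker","dish","buffer_bottle","bench_timer","small_beaker","capped_vial"):
        r=finder.place_of(c,n);print(c,n,[(np.round(x["centre"],1),round(x["p"],2)) for x in r[:3]])
E
```

```text
pics
{'t': 0.0, 'q': array([-1.4441,  0.159 ,  1.5983, -0.    ,  1.3862, -0.2101]), 'dq': array([-0.0026, -0.0004,  0.0004,  0.0005, -0.0009,  0.0002]), 'joint_efforts': array([ -0.0017, -39.6002, -33.1428,  -0.0004,   0.0085,   0.    ]), 'position': array([ 0.19  , -0.5424,  0.4037]), 'eef_rot': array([-3.0953, -0.5262, -0.0001]), 'ft_force': array([ 1.0656,  0.1157, -0.0006]), 'torque': array([ 0.0251, -0.0217, -0.0155]), 'gripper_width': 0.08554695218736282}
side {'fovy': 55.97364839338155, 'cx': 254.8621609067113, 'cy': 196.34393315730944, 'rvec': array([ 2.0161, -0.219 ,  0.1118]), 'tvec': array([-0.4911,  0.0524,  1.0883])} (array([ 0.2952, -1.0362,  0.5171]), array([ 0.1798,  0.8853, -0.4291]))
top {'fovy': 55.12858800593963, 'cx': 253.85428853159334, 'cy': 189.43017183132747, 'rvec': array([ 2.1558, -2.217 ,  0.1012]), 'tvec': array([-0.291 ,  0.4503,  0.9578])} (array([ 0.3641, -0.29  ,  0.9941]), array([ 0.0725, -0.0193, -0.9972]))
wrist {'fovy': 67.38283416782208, 'cx': 257.6694466021226, 'cy': 190.97372014257314, 'rvec': array([-2.3781,  1.6866,  0.2298]), 'tvec': array([
[... 379 characters left out ...]
]
side buffer_bottle []
side bench_timer [(array([230.7, 217.8]), 0.5)]
side small_beaker [(array([274. , 199.2]), 0.68)]
side capped_vial [(array([241.5, 280.2]), 0.6)]
top clamp_pivot [(array([215.5, 163.1]), 0.73)]
top strap_knob [(array([244.5, 215. ]), 0.81), (array([290.5, 209.5]), 0.39)]
top lever_pivot [(array([216.2, 163.7]), 0.57)]
top lever_grip [(array([218.7, 168. ]), 0.61)]
top shaker [(array([238.6, 176.1]), 0.58)]
top dish [(array([246.6, 167.5]), 0.82), (array([329.8, 217.4]), 0.72)]
top buffer_bottle [(array([187. , 168.3]), 0.59)]
top bench_timer [(array([187.3, 202.1]), 0.64)]
top small_beaker [(array([302.6, 182.7]), 0.89)]
top capped_vial [(array([290.2, 206.8]), 0.47)]
```

Run:
```python
import cv2
t=cv2.imread("pics/top0.png")[110:270,150:362];cv2.imwrite("pics/top0c.png",cv2.resize(t,None,fx=3.7,fy=3.7,interpolation=2))
t=cv2.imread("pics/side0.png")[130:310,160:380];cv2.imwrite("pics/side0c.png",cv2.resize(t,None,fx=3.3,fy=3.3,interpolation=2))
```

```text
(no output)
```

View pics/top0.png

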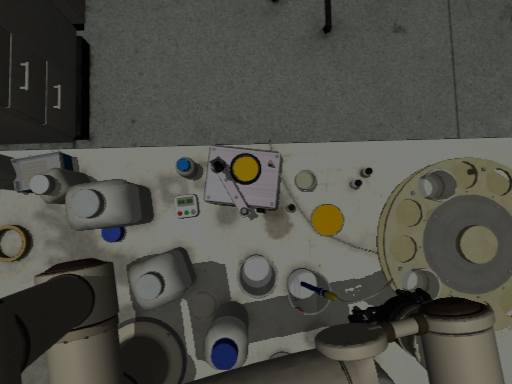

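```bash
sleep 1
```

```text
(no output)
```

View pics/top0c.png

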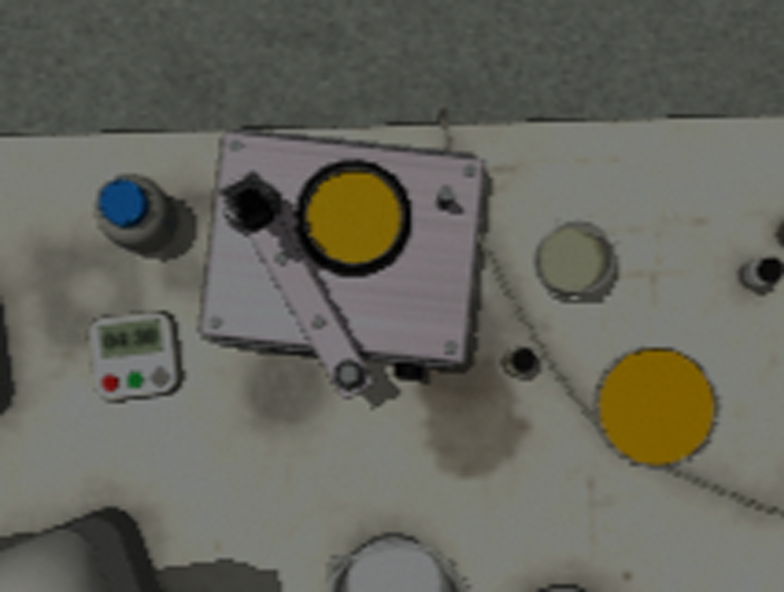

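View pics/side0c.png

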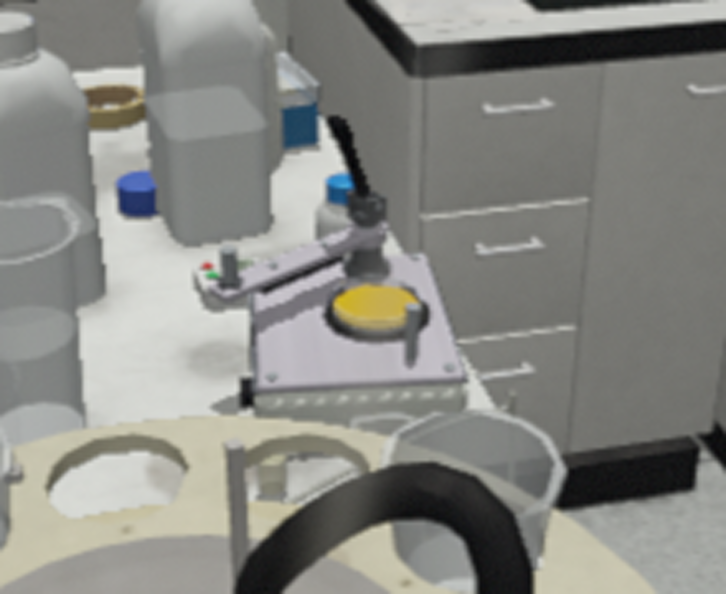

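View pics/side0.png

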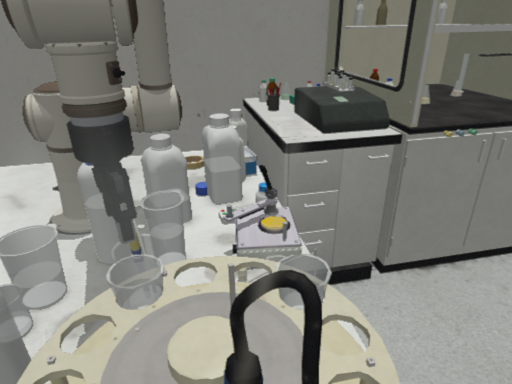

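Candidates: the dish is either the small one on the shaker at top px (246,168) or the larger one lying loose at (330,217), and I choose the one on the shaker. The push pin is at (244,212), the stop pin at (270,162), and the vial at (291,207) looks like a knob but isn't one. The crop shows the strap open towards the front-right and the lever nearly upright on the post. The side view agrees.

Run:
```python
from h import *
np.set_printoptions(precision=4,suppress=True)
g=lambda x,y:(150+x/3.7,110+y/3.7)
print("knob",atz("top",g(349,373),.123),atz("top",(244.5,215),.123), tri("top",(244.5,212),"side",(160+230/3.3,130+248/3.3)))
print("clamp",atz("top",(215.5,163.1),.095),tri("top",(215.5,163.1),"side",(272.1,197.4)))
print("leverp",atz("top",(216.2,163.7),.118),tri("top",(216.2,163.7),"side",(271.2,190.6)))
print("grip",tri("top",(218.7,168),"side",(262.3,169.5)))
print("dish",atz("top",g(355,217),.07))
print("stop",atz("top",g(445,192),.098))
cor=[g(222,131),g(484,158),g(468,372),g(203,338)]
C=[atz("top",c,.056)for c in cor];print(np.array(C))
print(manip.observe()['t'])
# joint fit
from scipy.optimize import least_squares
S=[(75,95),(75,-95),(-75,-95),(-75,95)]
obs=[(s[0],s[1],56,c)for s,c in zip(S,cor)]+[(20,-5,71,g(355,217)),(37.5,-66,98,g(445,192)),(20,65,95,(215.5,163.1))]
def f(v):
    a,b,th=v;c,s=np.cos(th),np.sin(th)
    X=[(a+c*x/1e3-s*y/1e3,b+s*x/1e3+c*y/1e3,z/1e3) for x,y,z,_ in obs]
    return (proj("top",X)-np.array([o[3] for o in obs])).ravel()
r=least_squares(f,[.5,-.25,0]);print(r.x,r.fun.reshape(-1,2))
a,b,th=r.x
for n,x,y in(("post",20,65),("stop",37.5,-66),("dish",20,-5),("knobclosed",20,-70)):
    c,s=np.cos(th),np.sin(th);print(n,a+c*x/1e3-s*y/1e3,b+s*x/1e3+c*y/1e3)
for n,px,z in(("bottle",g(122,203),.1),("timer",g(137,355),.02),("beaker",g(570,258),.06),("vial",g(523,360),.054)):print(n,atz("top",px,z))
R=cv2.Rodrigues(manip.observe()['eef_rot'])[0];print(R)
```

```text
knob [ 0.3837 -0.2781  0.123 ] [ 0.3738 -0.2782  0.123 ] (array([ 0.3829, -0.2786,  0.1227]), np.float64(0.00410616519333573))
clamp [ 0.5036 -0.2098  0.095 ] (array([ 0.5047, -0.2101,  0.096 ]), np.float64(0.002499774370209008))
leverp [ 0.4986 -0.2135  0.118 ] (array([ 0.5006, -0.2138,  0.1178]), np.float64(0.0039514578248805235))
grip (array([ 0.4779, -0.2244,  0.1833]), np.float64(0.0016626666469219795))
dish [ 0.4913 -0.2842  0.07  ]
stop [ 0.5026 -0.3447  0.098 ]
[[ 0.5561 -0.1931  0.056 ]
 [ 0.5323 -0.3752  0.056 ]
 [ 0.3835 -0.3591  0.056 ]
 [ 0.4121 -0.1773  0.056 ]]
1.15
[ 0.4723 -0.2753 -0.1292] [[-0.9108 -1.0356]
 [ 1.5094 -0.855 ]
 [ 0.2807 -0.8306]
 [-2.2793  0.8229]
 [-0.5521 -0.1056]
 [ 0.3988  0.6445]
 [ 1.5059  1.2296]]
post 0.5004702085733501 -0.21344263400716
stop 0.500940779963304 -0.3456055204865607
dish 0.4914485024495247 -0.28285883397961115
knobclosed 0.4830712039059726 -0.3473167339540301
bottle [ 0.5006 -0.1307  0.1   ]
timer [ 0.4031 -0.1257  0.02  ]
beaker [ 0.4601 -0.4319  0.06  ]
vial [ 0.3908 -0.3975  0.054 ]
[[ 0.9438  0.3305  0.    ]
 [ 0.3305 -0.9438  0.0001]
 [ 0.     -0.0001 -1.    ]]
```

View pics/wrist0.png

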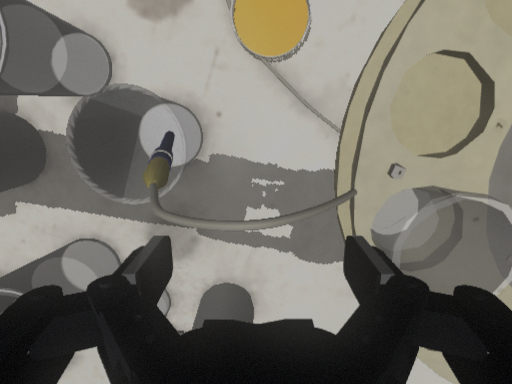

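Run:
```python
from h import *
np.set_printoptions(precision=4,suppress=True)
for px in [(257,268),(305,283),(160,285)]:
  for z in(0.1,.15): print(px,z,atz("top",px,z))
# project vertical lines at those places to side
for xy in [(.26,-.30),(.25,-.38),(.25,-.1)]:
  print(xy,proj("side",[(*xy,z) for z in (0,.1,.2)]))
p=np.array([.19,-.543]);
psi=np.radians(19.3);R=np.array([[np.cos(psi),np.sin(psi)],[np.sin(psi),-np.cos(psi)]])
for t in [(.3636,-.242),(.36,-.30)]: print(t, R.T@(np.array(t)-p))
```

```text
(257, 268) 0.1 [ 0.2464 -0.3045  0.1   ]
(257, 268) 0.15 [ 0.253  -0.3037  0.15  ]
(305, 283) 0.1 [ 0.2076 -0.4183  0.1   ]
(305, 283) 0.15 [ 0.2164 -0.4112  0.15  ]
(160, 285) 0.1 [ 0.2134 -0.0724  0.1   ]
(160, 285) 0.15 [ 0.2219 -0.0845  0.15  ]
(0.26, -0.3) [[181.9755 260.0335]
 [177.3195 224.1367]
 [172.1396 184.2006]]
(0.25, -0.38) [[178.329  281.7689]
 [173.0139 243.7003]
 [167.0398 200.9121]]
(0.25, -0.1) [[176.6545 220.1791]
 [172.5764 188.7894]
 [168.1232 154.5117]]
(0.3636, -0.242) [ 0.2633 -0.2267]
(0.36, -0.3) [ 0.2408 -0.1732]
```

>>> {"fn": "servo_tool", "kwargs": {"deltas": [[[0,0,-0.04],0],[[0.02,-0.01,-0.08],0.1],[[0.06,-0.04,-0.08],0.25],[[0.1,-0.07,-0.08],0.4],[[0.14,-0.1,-0.08],0.55],[[0.18,-0.14,-0.08],0.7],[[0.21,-0.17,-0.08],0.85],[[0.24,-0.2,-0.08],1.0],[[0.264,-0.223,-0.08],1.15],[[0.264,-0.223,-0.05],1.3],[[0.264,-0.223,0.0],1.4],[[0.264,-0.223,0.03],1.4],[[0.264,-0.223,0.05],1.4],[[0.264,-0.223,0.05],1.4]], "claw": 1}}

```text
t: 2.9
position: [0.365, -0.2445, 0.3533]
eef_rot: [-2.707, 1.592, 0.005]
ft_force: [0.1, -0.9, 0.6]
gripper_width: 0.0001
```

```bash
cat > look.py <<'E'
import sys
from h import *
np.set_printoptions(precision=4,suppress=True)
n=sys.argv[1]
s=manip.observe();print(s['t'],s['position'],s['ft_force'],s['q'],s['gripper_width']);R=cv2.Rodrigues(s['eef_rot'])[0];print(R)
print("tip",s['position']+R@[0,0,.173])
ims={c:imaging.read_camera(c) for c in sys.argv[2:]}
for c,im in ims.items():
    if c=="top": im=cv2.resize(im[110:270,150:362],None,fx=3.7,fy=3.7,interpolation=2)
    if c=="side": im=cv2.resize(im[130:290,180:380],None,fx=3.7,fy=3.7,interpolation=2)
    cv2.imwrite(f"pics/{c}{n}.png",im)
E
python3 look.py 1 wrist top side
```

```text
2.9 [ 0.365  -0.2445  0.3533] [ 0.1126 -0.9339  0.6132] [-0.8665 -0.1583  2.018  -0.      1.2855  1.7675] 8.655796295239231e-05
[[ 0.4861 -0.8739 -0.0024]
 [-0.8739 -0.4861  0.0027]
 [-0.0035  0.0007 -1.    ]]
tip [ 0.3646 -0.244   0.1803]
```

View pics/wrist1.png

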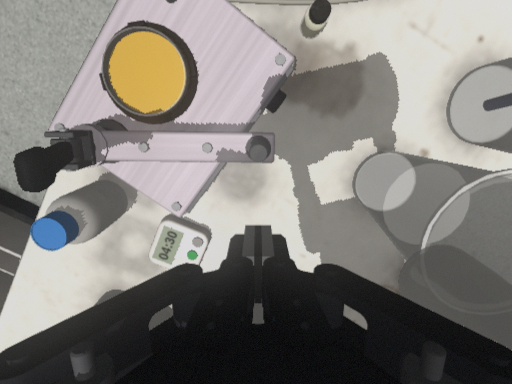

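View pics/side1.png

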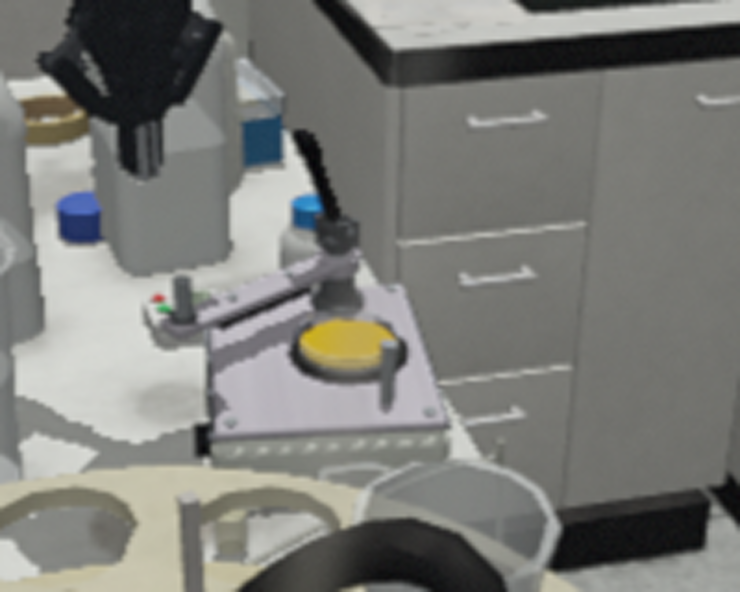

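View pics/top1.png

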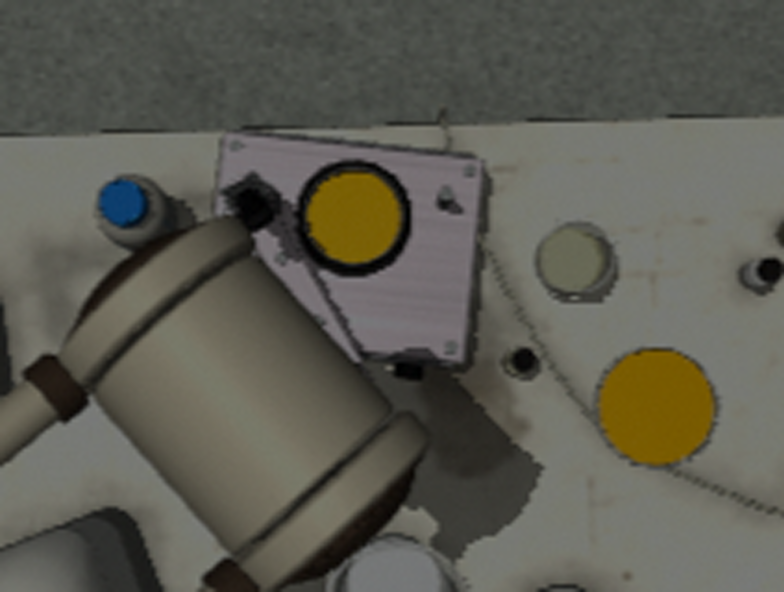

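Run:
```python
from h import *
np.set_printoptions(precision=4,suppress=True)
s=manip.observe();R=cv2.Rodrigues(s['eef_rot'])[0];p=s['position']
print(proj("side",[p+R@[0,0,z] for z in(.16,.173)]))
print(proj("wrist",[p+R@[x,0,.173] for x in(0,.011)]))
K=atz("wrist",(259,148),.123);print("knob",K,R.T@(K-p))
for px,z in(((95,147),.118),((100,147),.095)):
    P=atz("wrist",px,z);print("post",P,R.T@(P-p))
print(proj("wrist",[(.5005,-.2134,.118),(.5005,-.2134,.095)]))
```

```text
[[218.197  172.0789]
 [218.5479 177.1722]]
[[258.5241 242.8478]
 [258.541  223.5986]]
knob [ 0.3867 -0.2836  0.123 ] [0.0431 0.0004 0.2331]
post [ 0.4888 -0.2269  0.118 ] [ 0.0432 -0.1164  0.2381]
post [ 0.4953 -0.2202  0.095 ] [ 0.0404 -0.1254  0.2611]
[[ 72.8613 155.5319]
 [ 90.8144 151.3191]]
```

>>> {"fn": "servo_tool", "kwargs": {"deltas": [[[0,0,0.03],0],[[0,0,0.06],0],[[0,0,0.078],0],[[0,0,0.078],0],[[0,0,0.078],0]]}}

```text
t: 3.68
position: [0.366, -0.2456, 0.2783]
eef_rot: [2.707, -1.592, 0.004]
ft_force: [-0.4, -0.4, -0.1]
gripper_width: -0.0001
```

```bash
python3 look.py 2 wrist;python3 - <<'E'
import numpy as np
np.set_printoptions(precision=4,suppress=True)
P=np.array([.0387,-.1335])
for a,f in [(.0387,0),(.03,0),(.025,0),(.02,0)]+[(.0175,x) for x in np.arange(0,.96,.05)]:
    x,y=-a,.1335;print([round(P[0]+x*np.cos(f)+y*np.sin(f),4),round(P[1]-x*np.sin(f)+y*np.cos(f),4)],round(-f,3))
E
```

```text
3.675 [ 0.366  -0.2456  0.2783] [-0.4447 -0.3813 -0.1424] [-0.8665 -0.0528  2.0829  0.      1.1087  1.7675] -8.585558675470214e-05
[[ 0.4861 -0.8739  0.0018]
 [-0.8739 -0.4861 -0.0021]
 [ 0.0027 -0.0005 -1.    ]]
tip [ 0.3663 -0.2459  0.1053]
[np.float64(0.0), np.float64(0.0)] 0
[np.float64(0.0087), np.float64(0.0)] 0
[np.float64(0.0137), np.float64(0.0)] 0
[np.float64(0.0187), np.float64(0.0)] 0
[np.float64(0.0212), np.float64(0.0)] -0.0
[np.float64(0.0279), np.float64(0.0007)] -0.05
[np.float64(0.0346), np.float64(0.0011)] -0.1
[np.float64(0.0413), np.float64(0.0011)] -0.15
[np.float64(0.0481), np.float64(0.0008)] -0.2
[np.float64(0.0548), np.float64(0.0002)] -0.25
[np.float64(0.0614), np.float64(-0.0008)] -0.3
[np.float64(0.068), np.float64(-0.0021)] -0.35
[np.float64(0.0746), np.float64(-0.0037)] -0.4
[np.float64(0.081), np.float64(-0.0057)] -0.45
[np.float64(0.0873), np.float64(-0.008)] -0.5
[np.float64(0.0936), np.float64(-0.0105)] -0.55
[np.float64(0.0996), np.float64(-0.0134)] -0.6
[np.float64(0.1056), np.float64(-0.0166)] -0.65
[np.float64(0.1113), np.float64(-0.0201)] -0.7
[np.float64(0.1169), np.float64(-0.0239)] -0.75
[np.float64(0.1223), np.float64(-0.0279)] -0.8
[np.float64(0.1274), np.float64(-0.0322)] -0.85
[np.float64(0.1324), np.float64(-0.0368)] -0.9
[np.float64(0.1371), np.float64(-0.0416)] -0.95
```

View pics/wrist2.png

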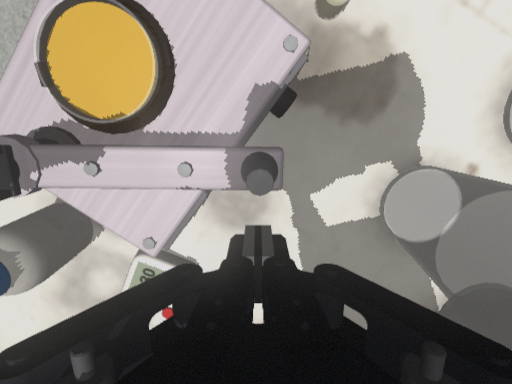

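The wrist view shows the push pin at (260,175), straight ahead of the shut fingers at (258,235), so I push along the arc.

>>> {"fn": "servo_tool", "kwargs": {"deltas": [[[0.008,0,0.001],0],[[0.014,0,0.001],0],[[0.018,0,0.001],0],[[0.021,0,0.001],0],[[0.028,0.001,0.001],-0.05],[[0.035,0.001,0.001],-0.1],[[0.041,0.001,0.001],-0.15],[[0.048,0.001,0.001],-0.2],[[0.055,0.0,0.001],-0.25],[[0.061,-0.001,0.001],-0.3],[[0.068,-0.002,0.001],-0.35],[[0.075,-0.004,0.001],-0.4],[[0.081,-0.006,0.001],-0.45],[[0.081,-0.006,0.001],-0.45]]}}

```text
t: 5.48
position: [0.4102, -0.313, 0.2756]
eef_rot: [-2.995, 0.949, 0.0]
ft_force: [-0.5, -0.3, -0.7]
gripper_width: 0.0003
```

```bash
python3 look.py 3 wrist
```

```text
5.475 [ 0.4102 -0.313   0.2756] [-0.4772 -0.287  -0.695 ] [-0.8863  0.1488  1.879   0.      1.114   1.2982] 0.00032454504599006227
[[ 0.8175 -0.5759 -0.0001]
 [-0.5759 -0.8175  0.0001]
 [-0.0001 -0.0001 -1.    ]]
tip [ 0.4102 -0.313   0.1026]
```

View pics/wrist3.png

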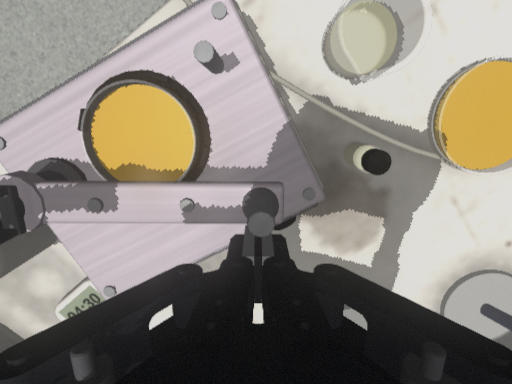

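>>> {"fn": "servo_tool", "kwargs": {"deltas": [[[0.007,0.001,0],-0.05],[[0.013,0.001,0],-0.1],[[0.02,0.001,0],-0.15],[[0.027,0.001,0],-0.2],[[0.034,0.0,0],-0.25],[[0.04,-0.001,0],-0.3],[[0.047,-0.002,0],-0.35],[[0.051,-0.003,0],-0.38],[[0.051,-0.003,0],-0.38]]}}

```text
t: 6.65
position: [0.4536, -0.3397, 0.2756]
eef_rot: [-3.12, 0.366, 0.0]
ft_force: [-0.9, -0.7, 0.3]
gripper_width: 0.0004
```

```bash
python3 look.py 4 wrist
```

```text
6.65 [ 0.4536 -0.3397  0.2756] [-0.9368 -0.7045  0.2769] [-0.856   0.2709  1.7349  0.0001  1.1359  0.9485] 0.0003885548674307657
[[ 0.9728 -0.2315 -0.    ]
 [-0.2315 -0.9728  0.0001]
 [-0.     -0.0001 -1.    ]]
tip [ 0.4536 -0.3396  0.1026]
```

View pics/wrist4.png

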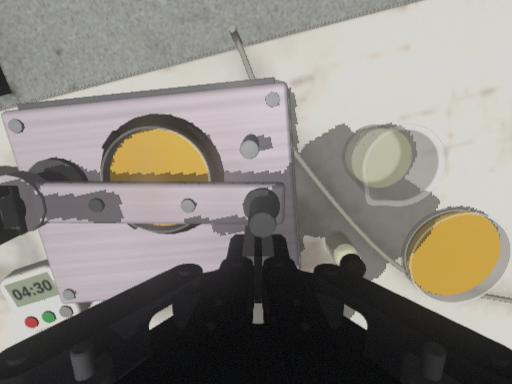

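>>> {"fn": "servo_tool", "kwargs": {"deltas": [[[0.004,0,0],-0.03],[[0.007,0.001,0],-0.05],[[0.009,0.001,0],-0.07],[[0.011,0.001,0],-0.08],[[0.012,0.001,0],-0.09],[[0.012,0.001,0],-0.09]]}}

```text
t: 7.45
position: [0.4651, -0.3435, 0.2757]
eef_rot: [-3.133, 0.225, -0.0]
ft_force: [0.1, -0.7, -0.3]
gripper_width: 0.0001
```

```bash
python3 look.py 5 wrist side
```

```text
7.45 [ 0.4651 -0.3435  0.2757] [ 0.083  -0.7334 -0.3202] [-0.8451  0.2979  1.7012  0.0002  1.1424  0.8687] 6.253595194103848e-05
[[ 0.9898 -0.1426  0.0002]
 [-0.1426 -0.9898  0.    ]
 [ 0.0002 -0.0001 -1.    ]]
tip [ 0.4651 -0.3435  0.1027]
```

View pics/wrist5.png

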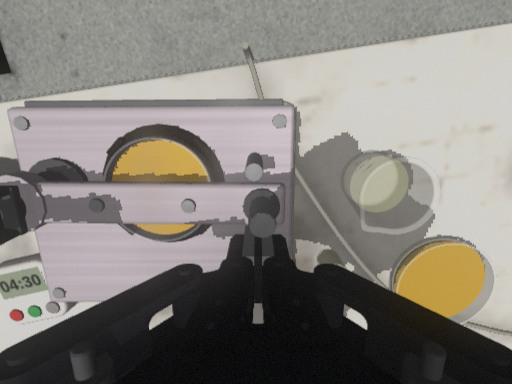

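>>> {"fn": "servo_tool", "kwargs": {"deltas": [[[0.001,0,0],-0.005],[[0.002,0,0],-0.01],[[0.003,0,0],-0.015],[[0.003,0,0],-0.015]]}}

```text
t: 8.05
position: [0.4676, -0.344, 0.2756]
eef_rot: [-3.135, 0.201, 0.002]
ft_force: [-3.8, -0.2, 0.9]
gripper_width: -0.0005
```

```bash
python3 look.py 6 wrist
python3 - <<'E'
import cv2
a=cv2.imread("pics/wrist5.png")[130:260,180:320];b=cv2.imread("pics/wrist6.png")[130:260,180:320]
cv2.imwrite("pics/c6.png",cv2.resize(cv2.hconcat([a,b]),None,fx=2.8,fy=2.8,interpolation=2))
E
```

```text
8.05 [ 0.4676 -0.344   0.2756] [-3.7761 -0.2189  0.8908] [-0.8421  0.304   1.6938 -0.001   1.145   0.8572] -0.0004958192230260145
[[ 0.9918 -0.1277 -0.0015]
 [-0.1277 -0.9918  0.0002]
 [-0.0015 -0.0001 -1.    ]]
tip [ 0.4674 -0.3439  0.1026]
```

View pics/c6.png

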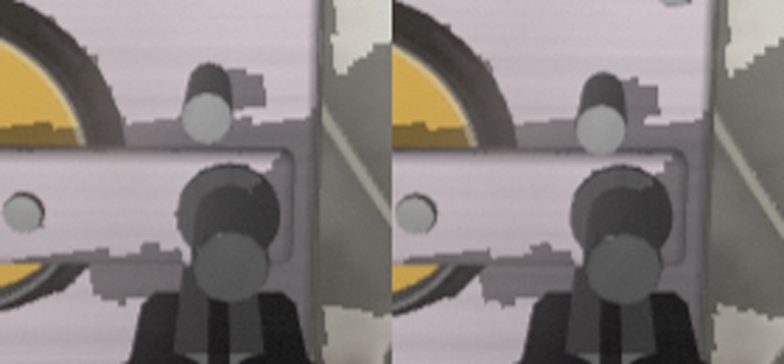

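>>> {"fn": "servo_tool", "kwargs": {"deltas": [[[0.001,0,0],0],[[0.002,0,0],0],[[0.002,0,0],0]]}}

```text
t: 8.48
position: [0.4686, -0.3443, 0.2755]
eef_rot: [-3.134, 0.201, 0.008]
ft_force: [-11.7, 1.2, 5.9]
gripper_width: -0.0
```

```bash
python3 look.py 7 wrist
python3 - <<'E'
import cv2
a=cv2.imread("pics/wrist6.png")[130:260,180:320];b=cv2.imread("pics/wrist7.png")[130:260,180:320]
cv2.imwrite("pics/c7.png",cv2.resize(cv2.hconcat([a,b]),None,fx=2.8,fy=2.8,interpolation=2))
E
```

```text
8.475 [ 0.4686 -0.3443  0.2755] [-11.734    1.1537   5.9241] [-0.8405  0.3076  1.6895 -0.0034  1.1489  0.8596] -1.844159205616454e-05
[[ 0.9918 -0.1276 -0.0052]
 [-0.1276 -0.9918  0.0012]
 [-0.0053 -0.0006 -1.    ]]
tip [ 0.4677 -0.344   0.1026]
```

View pics/c7.png

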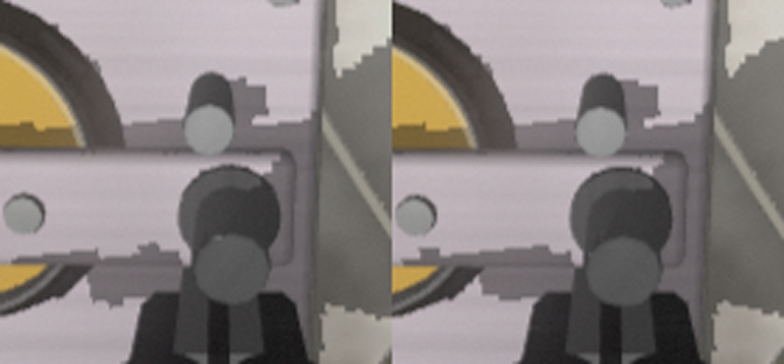

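The strap is against its stop: the force rose from under 1 N to 12 N and the strap did not move further. I back off, rise and look at the lever.

>>> {"fn": "servo_tool", "kwargs": {"deltas": [[[-0.01,0,0],0],[[-0.03,0,0],0],[[-0.03,0,-0.04],0],[[-0.03,0,-0.09],0],[[-0.03,0,-0.14],0],[[-0.03,0,-0.14],0],[[-0.03,0,-0.14],0]]}}

```text
t: 9.4
position: [0.4401, -0.3401, 0.4151]
eef_rot: [-3.135, 0.201, -0.001]
ft_force: [-0.9, 0.1, -0.7]
gripper_width: -0.0
```

```bash
python3 look.py 8 wrist side
python3 - <<'E'
from h import *
np.set_printoptions(precision=4,suppress=True)
s=manip.observe();R=cv2.Rodrigues(s['eef_rot'])[0];p=s['position']
for c in("wrist","side"):
  for n in("clamp_pivot","lever_pivot","lever_grip","strap_knob"):
    r=finder.place_of(c,n);print(c,n,[(np.round(x["centre"],1),round(x["p"],2)) for x in r[:2]])
post=np.array([.5015,-.2129]);d=np.array([-.1277,-.9918])
for th in(.3,.4,.5,.55): 
  for L in(.073,.085):
    P=[*(post+d*L*np.sin(th)),.118+L*np.cos(th)];print(th,L,proj("wrist",[P]),proj("side",[P]))
print(proj("wrist",[(*post,.118),(*post,.095)]),proj("side",[(*post,.118)]))
E
```

```text
9.4 [ 0.4401 -0.3401  0.4151] [-0.9372  0.0508 -0.7316] [-0.8753  0.1026  1.6377  0.0007  1.4014  0.8235] -1.683411266094875e-05
[[ 0.9918 -0.1277  0.0005]
 [-0.1277 -0.9918  0.0006]
 [ 0.0004 -0.0006 -1.    ]]
tip [ 0.4402 -0.34    0.2421]
wrist clamp_pivot [(array([125.6, 132. ]), 0.7)]
wrist lever_pivot [(array([110.7, 137.7]), 0.57), (array([205.2, 131.8]), 0.41)]
wrist lever_grip [(array([102.4, 145.5]), 0.86)]
wrist strap_knob [(array([259.3, 138.2]), 0.58)]
side clamp_pivot [(array([271.3, 197.6]), 0.66)]
side lever_pivot [(array([269.9, 190.8]), 0.65), (array([274.5, 198.7]), 0.45)]
side lever_grip [(array([270.8, 170.2]), 0.47)]
side strap_knob [(array([273.6, 214.8]), 0.61)]
0.3 0.073 [[ 91.2732 147.1846]] [[271.7818 168.4502]]
0.3 0.085 [[ 86.792  149.3236]] [[271.9692 164.5943]]
0.4 0.073 [[103.322 146.749]] [[272.1134 170.4395]]
0.4 0.085 [[101.6911 148.7554]] [[272.3606 166.9087]]
0.5 0.073 [[115.1349 146.2118]] [[272.4336 172.6638]]
0.5 0.085 [[116.2119 148.0588]] [[272.7392 169.5066]]
0.55 0.073 [[120.8847 145.9095]] [[272.5882 173.8571]]
0.55 0.085 [[123.2395 147.6691]] [[272.9222 170.9036]]
[[110.3833 138.0625]
 [121.9081 136.0003]] [[270.7122 190.4491]]
```

View pics/wrist8.png

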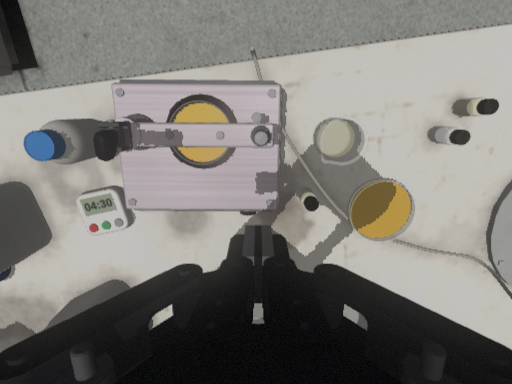

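View pics/side8.png

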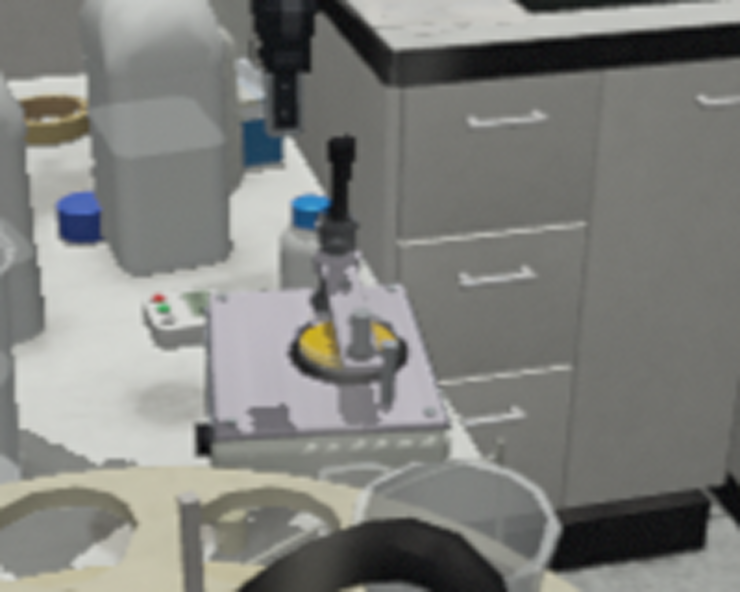

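>>> {"fn": "servo_tool", "kwargs": {"deltas": [[[0.01,-0.03,0],0.17],[[0.02,-0.06,0],0.34],[[0.03,-0.09,0],0.51],[[0.035,-0.12,0],0.68],[[0.04,-0.15,0],0.85],[[0.045,-0.164,0],1.02],[[0.045,-0.164,0],1.19],[[0.045,-0.164,0],1.36],[[0.045,-0.164,0],1.5],[[0.045,-0.164,0],1.57],[[0.045,-0.164,0],1.57],[[0.045,-0.164,0],1.57]]}}

```text
t: 11.4
position: [0.5058, -0.1834, 0.4157]
eef_rot: [-2.077, 2.357, -0.0]
ft_force: [-1.0, -0.1, -0.4]
gripper_width: -0.0001
```

```bash
python3 look.py 9 wrist side
python3 - <<'E'
from h import *
np.set_printoptions(precision=4,suppress=True)
s=manip.observe();R=cv2.Rodrigues(s['eef_rot'])[0];p=s['position']
for c in("wrist",):
  for n in("clamp_pivot","lever_pivot","lever_grip","strap_knob"):
    r=finder.place_of(c,n);print(c,n,[(np.round(x["centre"],1),round(x["p"],2)) for x in r[:2]])
post=np.array([.5015,-.2129])
print("post in tool",R.T@([*post,.118]-p))
E
```

```text
11.4 [ 0.5058 -0.1834  0.4157] [-1.0298 -0.0986 -0.3529] [-0.5727  0.0547  1.6872  0.      1.3996  2.6951] -7.650084929286e-05
[[-0.1259 -0.992   0.    ]
 [-0.992   0.1259  0.    ]
 [-0.     -0.     -1.    ]]
tip [ 0.5058 -0.1834  0.2427]
wrist clamp_pivot [(array([257.7, 147.4]), 0.67)]
wrist lever_pivot [(array([254.8, 153.3]), 0.87)]
wrist lever_grip [(array([258.1, 126.1]), 0.96)]
wrist strap_knob []
post in tool [0.0297 0.0005 0.2977]
```

View pics/wrist9.png

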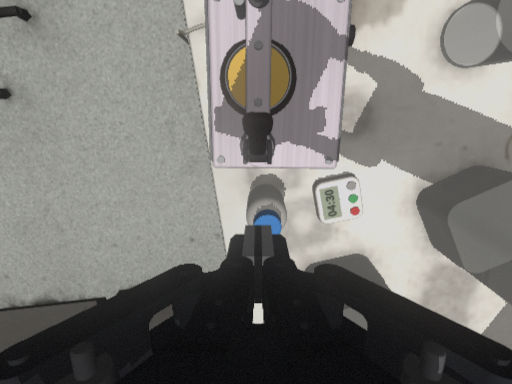

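View pics/side9.png

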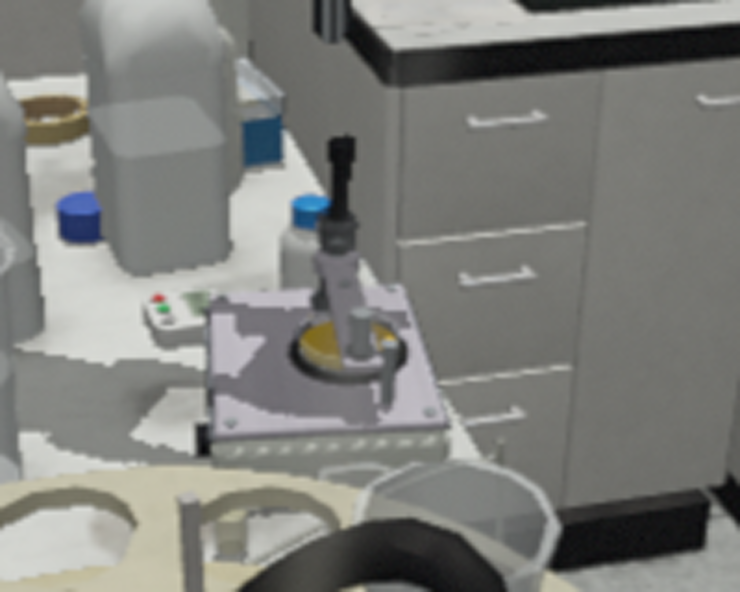

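>>> {"fn": "servo_tool", "kwargs": {"deltas": [[[0,0,0.03],0],[[0,0,0.055],0],[[0.015,0,0.056],0],[[0.028,0,0.057],0],[[0.035,0,0.058],0],[[0.04,0,0.058],0],[[0.044,0,0.059],0],[[0.047,0,0.06],0],[[0.05,0,0.062],0],[[0.053,0,0.063],0],[[0.056,0,0.065],0],[[0.059,0,0.067],0],[[0.062,0,0.069],0],[[0.065,0,0.072],0],[[0.067,0,0.074],0],[[0.07,0,0.076],0],[[0.07,0,0.076],0]]}}

```text
t: 13.82
position: [0.4967, -0.2529, 0.3391]
eef_rot: [2.075, -2.358, -0.001]
ft_force: [0.3, -0.3, 0.5]
gripper_width: -0.0002
```

```bash
python3 look.py 10 wrist side
```

```text
13.825 [ 0.4967 -0.2529  0.3391] [ 0.3009 -0.3221  0.5044] [-0.6878  0.172   1.7152 -0.0002  1.2553  2.5814] -0.00019389145904319155
[[-0.1272 -0.9919 -0.0008]
 [-0.9919  0.1272  0.0004]
 [-0.0003  0.0009 -1.    ]]
tip [ 0.4965 -0.2529  0.1661]
```

View pics/wrist10.png

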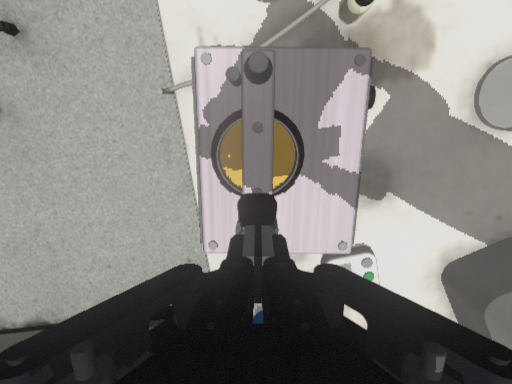

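View pics/side10.png

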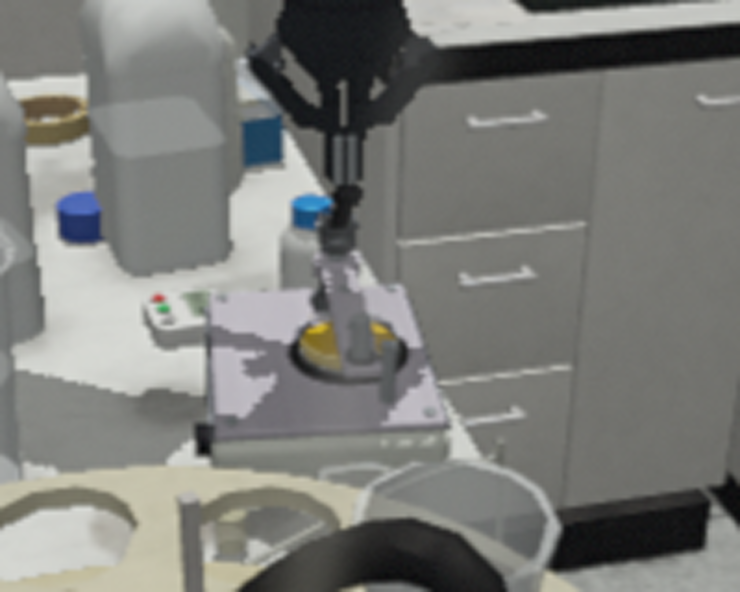

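>>> {"fn": "servo_tool", "kwargs": {"deltas": [[[0.003,0,0.003],0],[[0.005,0,0.006],0],[[0.007,0,0.008],0],[[0.009,0,0.011],0],[[0.01,0,0.014],0],[[0.012,0,0.017],0],[[0.013,0,0.02],0],[[0.015,0,0.023],0],[[0.016,0,0.026],0],[[0.017,0,0.029],0],[[0.017,0,0.031],0],[[0.017,0,0.031],0]]}}

```text
t: 15.42
position: [0.4947, -0.2698, 0.3085]
eef_rot: [-2.075, 2.358, 0.0]
ft_force: [0.3, -1.1, 1.1]
gripper_width: -0.0
```

```bash
python3 look.py 11 wrist side
```

```text
15.425 [ 0.4947 -0.2698  0.3085] [ 0.255  -1.0837  1.118 ] [-0.7137  0.2213  1.7229  0.      1.1975  2.5554] -3.3265753787076364e-05
[[-0.1272 -0.9919 -0.0001]
 [-0.9919  0.1272  0.0001]
 [-0.0001  0.0001 -1.    ]]
tip [ 0.4947 -0.2698  0.1355]
```

View pics/wrist11.png

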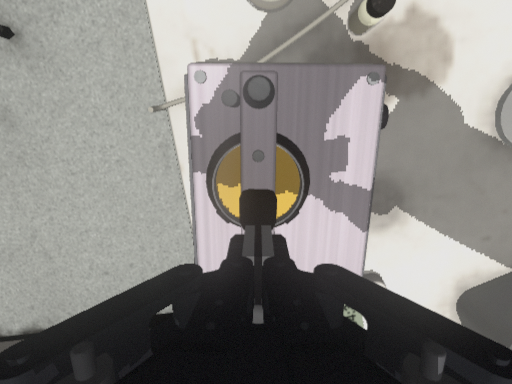

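View pics/side11.png

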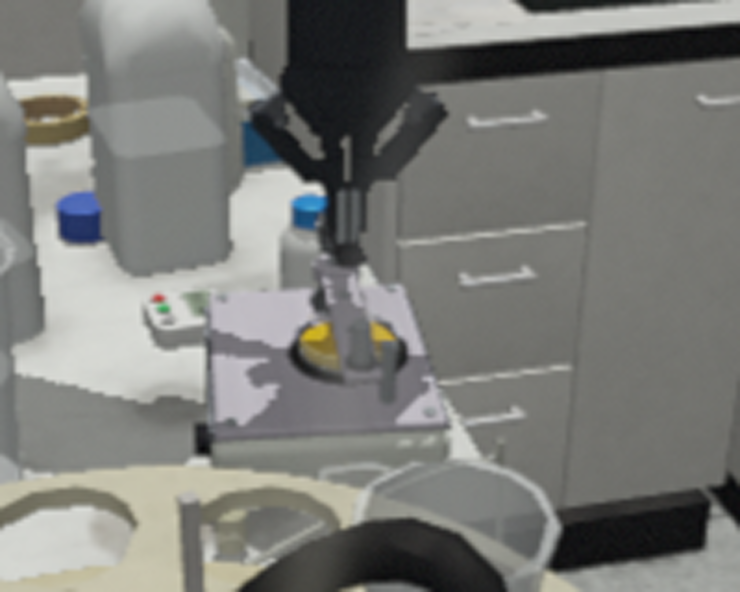

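>>> {"fn": "servo_tool", "kwargs": {"deltas": [[[0,0,0.001],0],[[0,0,0.002],0],[[0,0,0.003],0],[[0,0,0.004],0],[[0,0,0.004],0]]}}

```text
t: 16.15
position: [0.4948, -0.2699, 0.305]
eef_rot: [2.075, -2.358, 0.001]
ft_force: [-0.9, -1.2, 4.5]
gripper_width: 0.0001
```

>>> {"fn": "servo_tool", "kwargs": {"deltas": [[[0,0,0.001],0],[[0,0,0.002],0],[[0,0,0.002],0]]}}

```text
t: 16.52
position: [0.4949, -0.27, 0.3045]
eef_rot: [2.075, -2.358, 0.002]
ft_force: [-5.3, 0.0, 12.6]
gripper_width: -0.0002
```

>>> {"fn": "servo_tool", "kwargs": {"deltas": [[[0,0,0.001],0],[[0,0,0.001],0]]}}

```text
t: 16.77
position: [0.495, -0.2701, 0.3043]
eef_rot: [2.075, -2.358, 0.002]
ft_force: [-6.7, 2.2, 16.0]
gripper_width: 0.0002
```

>>> {"fn": "servo_tool", "kwargs": {"deltas": [[[0,0,-0.01],0],[[0,0,-0.04],0],[[0,0,-0.08],0],[[0,0,-0.11],0],[[-0.04,0,-0.12],0],[[-0.09,0,-0.12],0],[[-0.09,0,-0.12],0],[[-0.09,0,-0.12],0]]}}

```text
t: 17.77
position: [0.5061, -0.1804, 0.4212]
eef_rot: [2.076, -2.358, -0.001]
ft_force: [-0.6, -0.1, 0.9]
gripper_width: 0.0001
```

```bash
python3 look.py 12 wrist side top
python3 - <<'E'
from h import *
np.set_printoptions(precision=4,suppress=True)
for n in("clamp_pivot","lever_pivot","lever_grip","strap_knob","dish"):
  for c in("wrist","side"):
    r=finder.place_of(c,n);print(c,n,[(np.round(x["centre"],1),round(x["p"],2)) for x in r[:2]])
post=np.array([.5015,-.2129]);d=np.array([-.1277,-.9918])
for th in(1.25,1.35,1.45):
    P=[*(post+d*.073*np.sin(th)),.118+.073*np.cos(th)];print(th,proj("wrist",[P]),proj("side",[P]))
P=[*(post+d*.135),.115];print(proj("wrist",[P]),proj("side",[P]))
E
```

```text
17.775 [ 0.5061 -0.1804  0.4212] [-0.6131 -0.1112  0.8708] [-0.5675  0.0495  1.6818 -0.      1.4111  2.7009] 6.245509808353153e-05
[[-0.1265 -0.992  -0.0006]
 [-0.992   0.1265  0.0004]
 [-0.0003  0.0007 -1.    ]]
tip [ 0.506  -0.1804  0.2482]
wrist clamp_pivot [(array([258.8, 143.7]), 0.86)]
side clamp_pivot [(array([270.6, 200.9]), 0.93)]
wrist lever_pivot [(array([256.3, 147.8]), 0.72)]
side lever_pivot [(array([271. , 190.3]), 0.65)]
wrist lever_grip [(array([257. ,  65.4]), 0.67), (array([255.2, 135.9]), 0.23)]
side lever_grip [(array([268.3, 232.6]), 0.45), (array([274.6, 204.3]), 0.36)]
wrist strap_knob []
side strap_knob []
wrist dish [(array([257. ,  76.9]), 0.62)]
side dish [(array([276.1, 223.8]), 0.77), (array([273.5, 187.9]), 0.25)]
1.25 [[259.0588  66.2976]] [[274.0996 193.9801]]
1.35 [[259.0283  65.0196]] [[274.1845 196.9737]]
1.45 [[258.9972  64.7496]] [[274.2316 199.8852]]
[[259.0744 -14.8917]] [[277.6624 216.8785]]
```

View pics/wrist12.png

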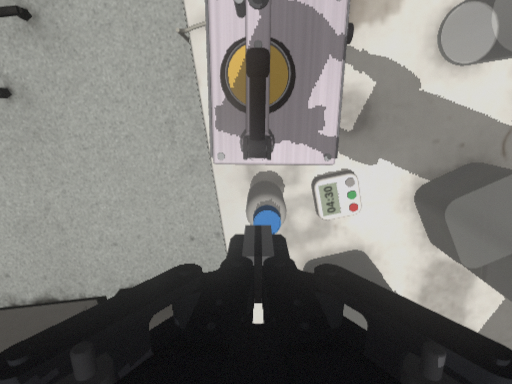

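View pics/side12.png

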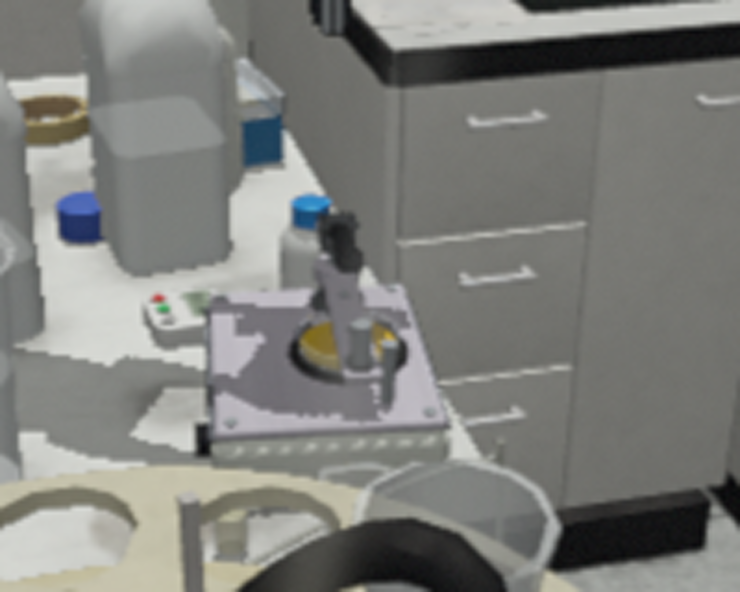

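View pics/top12.png

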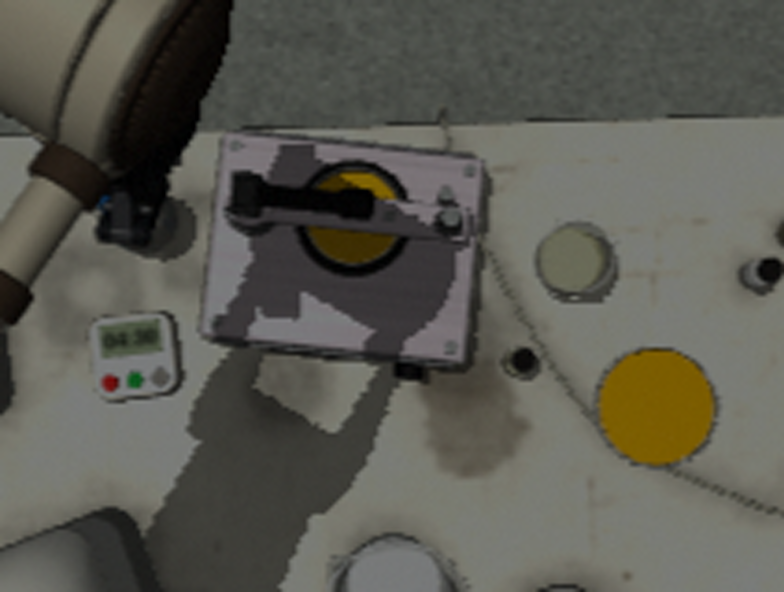

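Run:
```python
import cv2
a=cv2.imread("pics/top12.png")[150:280,200:500];b=cv2.imread("pics/side12.png")[180:420,240:440]
cv2.imwrite("pics/c12.png",cv2.resize(a,None,fx=2.6,fy=2.6));cv2.imwrite("pics/d12.png",cv2.resize(b,None,fx=2.4,fy=2.4))
```

```text
(no output)
```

View pics/c12.png

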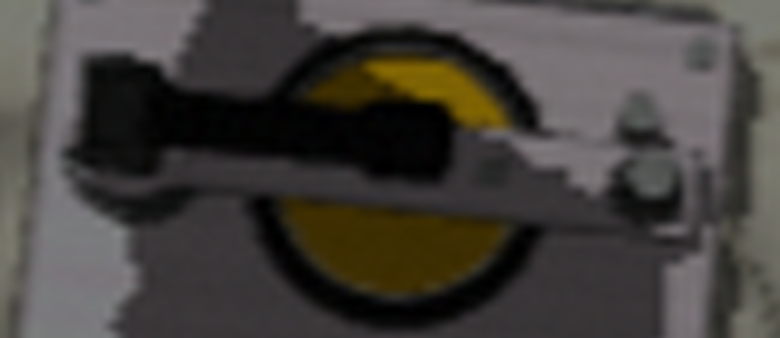

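View pics/d12.png

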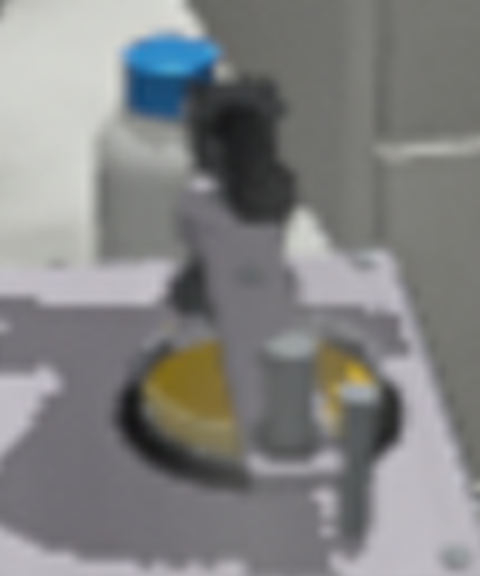

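The strap lies against the stop pin, the lever is level over it, and the dish is centred in its lugs. The bystanders stand where they were and the hand is clear.

```bash
python3 -c "
from h import *
s=manip.observe();print(s['t'],s['ft_force']);print(manip.finish_job())"
```

```text
18.425 [-0.07532748 -0.12563392  0.07214964]
the job is handed in; nothing more can be done
None
```

The dish is clamped and the job is handed in at 18.4 s of the 50 s allowed; no verdict was reported.

- **Strap:** I pushed it round by its push pin with the shut fingers. At the stop pin the force rose from under 1 N to about 12 N with almost no further movement.
- **Lever:** Only after that did I back off and sweep the cam lever down. It met its end stop at a fingertip height of 131 mm (132 mm expected), with up to 16 N upward and no further movement.

In the last pictures:
- **Clamp:** The strap is against the stop pin and the lever is level over it; in the side picture its position matches 1.45 rad.
- **Dish and bystanders:** The dish is still between its lugs, and the timer, beaker and vial look unmoved. The hand mostly hid the bottle in the top picture; the side picture shows it standing in place.
- **Hand:** It is clear, with the wrist force near 0 N.

Three checks were weak or disagreed:
- In the last pictures the network did not find the push pin.
- In the last side picture it put the lever's end too low (row 233, where about 200 was expected), so I judged that by eye.
- The pad itself is hidden under the strap, so I inferred that it presses on the dish from the lever being fully down.

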